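Fit the service collar and hold the sample cooler's cover open

ROBOT

A 7-joint arm with a two-finger parallel gripper is mounted at the origin on the work surface. World frame = base frame: x ahead of the robot, y to its left, z up, the work surface at z = 0. Lengths are in m, angles in rad, forces in N, time in s.
With the tool pointing down it reaches from about 0.425 to 0.925 m from the base axis. Payload 6.8 kg.
Tool frame: the origin (TCP) lies midway between the tips of the shut fingers; the grasp point (between the pads) lies 19 mm behind it; z points along the fingers, y is the direction in which the jaws open and shut (so a half turn about z gives the same grasp; the last joint's range is limited). The gripper opens to 85 mm and grips with 20 to 120 N. Pads are 22 mm wide; open, the fingers measure 114 mm over their backs; the gripper's body (76 mm by 85 mm) begins 54 mm behind the grasp point. The pads swing forward as they close: fully open they stand 13 mm farther back than shut.
Start: joints at [1.16, 0.477, 0.022, 1.555, -0.011, 1.109, -0.083], TCP at [0.201, -0.644, 0.231] pointing down, gripper open.
Joint ranges: [-2.96, 2.96], [-0.34, 2.1], [-1.41, 1.46], [0.24, 2.44], [-1.37, 4.51], [0.17, 1.92], [-2.96, 2.96]. Speed limits (rad/s): [2.39, 2.39, 3.14, 3.14, 3.14, 3.14, 3.14].

INTERFACE

Orientations are given as a rotation vector (axis times angle).
In Python, from bench import r gives the robot as it stands. The module is installed in compiled form; this text tells all that it offers.
- The arm moves only by the tool play_rows, never from a script. Its argument "plan" is a list of rows, each a list of 7 numbers: the shift along the world's x, y, z in mm, then the turn, a rotation vector about the world's x, y, z in rad, then the finger opening in mm, from 0 to 85.4. A call has 1 to 12 rows; each row is the pose to reach, as a shift and turn from the pose commanded when the call began; what a row does not reach only later rows make up. A row lasts 1/10 s, in which the tool goes at most 50 mm and 8.59 degrees, less where a joint would pass 70% of its speed; a pose out of reach is approached as far as the arm can. A call with a gripper value outside its range is refused whole. The fingers move at their own pace and stop on an object; "grip_force" is the grip in N (left out, the last holds). Time passes only in rows, so rows that repeat a pose let the fingers close. It gives the time, the measured TCP pose, the force and the opening at its end, in the units of the state.
- r.get_obs(): the state, without advancing time (a new reading comes with each control period).
- r.grab_frame(name): name is "side" or "top" or "wrist"; returns a dict with "color" (400x640x3 uint8, blue, green, red), "z_map" (400x640 float32, m along the optical axis (not along the pixel's ray), 0 where there is no reading), "camera_matrix" (3x3 intrinsics, pixels), "R" (3x3) and "t" (3): a world point X has camera coordinates R X + t. Camera axes: x right, y down, z forward; pixel columns grow to the right and rows downward; lengths in m; the calibration is good to about 2 mm. A picture is of the moment at which its call begins.
- r.hand_in(): hands the job in, once; it reports no verdict.
The state is a dict: "clock": time; "joints": joint angles; "qvel": joint speeds; "tau": joint torques, N m; "tcp_pos": TCP position; "orientation": TCP orientation; "contact_force": force on the tool from outside, world axes, zero at the start; "moment": the same for the moment, N m; "grip_width": finger opening in m.
Only numpy, scipy, OpenCV 4.12 (cv2) and the standard library are available. Lean on these libraries where they do the work, as an engineer would, in place of code of your own. Each camera call takes 0.05 s, during which the arm holds its last target.

TASK

Make the vial cooler safe and open it for loading: first put the blue service collar over the steel post on the cooler's deck, right down onto the deck. Then, with the orange release still at home, tug the white cover up by its bar to learn whether its catch is holding it; if it is caught, let it down and slide the orange release all the way out, away from the cover. Raise the cover well past half way to upright and finish while holding it there, with your fingers still on it (it falls shut if let go); leave the white spare collar and the other things on the bench where they are.

Things in the scene. Friction and masses are not known exactly. Their poses are not given: they have to be found in the camera images.
- sampler: the vial cooler, a grey bench box 200 x 330 mm, fixed to the bench; its flat decks are 115 mm above the bench. Origin under it at bench height; its x points from the front (the cover's bar) to the hinge at the back, its y from the post's deck to the release's deck, z up. The cover lies between the two decks
- collar: blue plastic collar (ring), loose on the bench, 44 mm outside diameter, 19 mm bore, 22 mm high, 50 g; origin at the centre of its underside, z along its bore
- spare: white spare collar of the same size, not needed; origin at the centre of its underside
- post_seat (a point): foot of the upright steel post, 12 mm diameter, 45 mm high with a tapered tip, on the cooler's deck (a thin blue disc marks it); the point is on the deck, in the post's axis. A collar put on comes to rest on the deck here. The cover's edge is 49 mm from the axis and stands 18 mm above the deck
- post_tip (a point): top of the same post, 45 mm above post_seat
- cover (a joint): opening angle of the cover in rad: 0 shut, up to 1.35, the bar rising and swinging back about the hinge. When caught it stops at about 0.045 (bar 9 to 10 mm up) and pulling harder does not help; when free it just keeps rising under about 2 to 3 N. Whether it is caught cannot be seen. It falls shut when let go
- cover_bar (a point): middle of the cover's steel bar handle, a round bar 10 mm thick and 100 mm long along the cooler's y, 42 mm in front of the cover's front edge (37 mm clear gap between), 124 mm above the bench when shut, with free space under it; it can be pinched from above across the cooler's x, and can turn in the grip
- cover_hinge (a point): middle of the cover's hinge axis, which runs along the cooler's y; cover_bar moves on a circle of 212 mm radius about it. The cover is 170 x 150 x 18 mm, 0.45 kg
- release (a joint): travel of the orange release in m: 0 home, 0.026 all the way out. It slides along the cooler's +y, away from the cover, with about 1.5 N friction and stays where it is left. Slid fully out it throws off the catch, which then stays off
- release_grip (a point): grip point on the orange release tab, which is 30 mm along the cooler's x, 14 mm along y and stands 31 mm above the deck; the point is on its middle line, 22 mm above the deck. Flat deck all round it; at home its middle is 33 mm from the cover's edge
Mind the look-alikes: they are no part of the job. Of the things like the collar, leave any that is pink or red; of the rest the smaller one is meant.

How it is judged:
On the way, in this order (a step that is already met when the one before it is completed fails the run):
1. the blue collar sits on the deck, over the post, with the cover still shut (horizontal distance between collar and post_seat below 0.007 m and z of collar in the frame of post_seat below 0.004 m and value of joint cover below 0.02 rad), for 0.2 s.
2. the cover is tugged up through its play with the release still at home (value of joint cover above 0.03 rad and value of joint release below 0.006 m), for 0.1 s.
3. the cover is raised well open (value of joint cover above 0.8 rad), for 0.2 s.
At the end, for the whole second after the job is handed in: The cover is open by more than 0.8 rad (just past half way to upright), still, and carried by the fingers (contact over 0.5 N); the blue collar lies on the deck over the post (within 7 mm of its axis and 4 mm of the deck); the spare collar is within 30 mm of where it was (value of joint cover above 0.8 rad and velocity of joint cover between -0.1 and 0.1 rad/s and contact force between the fingers and cover above 0.5 N and horizontal distance between collar and post_seat below 0.007 m and z of collar in the frame of post_seat below 0.004 m and distance of spare from where it was at the start of the episode below 0.03 m); the arm keeps its last pose, push and grip.
It fails at once if the spare collar or a thing on the bench is pushed more than 40 mm away (distance of any of spare, beaker, bottle, dish, wrench from where it was at the start of the episode above 0.04 m).
It also fails if it takes over 72 s, if anything falls off the work surface, if the arm or the gripper's body presses on something with over 40 N, if the wrist force passes 120 N, or if a joint passes its speed limit or range.

## Working session

There is one attempt and no reset: what is moved stays moved. The work goes in short steps, Python scripts to look and compute and a tool call to move; the robot and the scene stay as the last step left them, time stands still between calls to the robot, and variables do not carry over. Pictures are saved under pics/ and viewed, and the job is handed in when it is done.

Besides the shell and the picture viewer there is one more tool, called after ">>>" as name(argument=value, ...), one argument or row to a line, values as JSON. play_rows: Moves the arm, as the interface text tells. Its arguments: {"type":"object","properties":{"plan":{"type":"array"},"grip_force":{"type":"number"}},"required":["plan"]}

```bash
mkdir -p pics
cat > h.py <<'E'
import numpy as np,cv2
from bench import r
def grab(n,tag):
    f=r.grab_frame(n); cv2.imwrite(f'pics/{tag}.png',f['color']); np.savez(f'{tag}.npz',**f); return f
def world(f):
    K=f['camera_matrix'];z=f['z_map'];v,u=np.mgrid[:z.shape[0],:z.shape[1]]
    c=np.stack([(u-K[0,2])/K[0,0]*z,(v-K[1,2])/K[1,1]*z,z],-1)
    return (c-f['t'])@f['R']
E
python3 - <<'E'
from h import *
o=r.get_obs()
for k in o: print(k,np.round(o[k],4))
for n in ['top','side','wrist']:
    f=grab(n,n+'0'); print(n,f['R'],f['t'],f['camera_matrix'])
E
```

```text
clock 0.0
joints [ 1.1599  0.4778  0.0224  1.5565 -0.0115  1.1093 -0.0831]
qvel [-0.0014 -0.0001 -0.0005 -0.0004 -0.0004 -0.0016  0.0008]
tau [ 0.0000e+00 -5.9645e+01  1.6077e+00 -2.8120e+01  1.2400e-02  9.4000e-03
 -0.0000e+00]
tcp_pos [ 0.2011 -0.6437  0.2303]
orientation [-3.1038e+00 -4.7350e-01  7.0000e-04]
contact_force [-0.7686 -0.5063 -0.0561]
moment [-0.0202 -0.0091  0.0786]
grip_width 0.0854
top [[ 2.21209192e-03 -9.99997226e-01  8.09459284e-04]
 [-9.93338548e-01 -2.29062011e-03 -1.15209728e-01]
 [ 1.15211263e-01 -5.49212601e-04 -9.93340860e-01]] [-0.03222674  0.56157935  1.08878387] [[398.90202269   0.         320.93546415]
 [  0.         398.90202269 198.39039322]
 [  0.           0.           1.        ]]
side [[-0.94654813 -0.32231739  0.01257507]
 [-0.24974158  0.70762728 -0.66097865]
 [ 0.20414645 -0.62878862 -0.75029934]] [0.49359796 0.24747401 1.16327482] [[445.02679893   0.         317.37508032]
 [  0.         445.02679893 203.15399567]
 [  0.           0.           1.        ]]
wrist [[ 0.2980354  -0.95455171 -0.00243491]
 [-0.91480299 -0.28635144  0.28484794]
 [-0.27259933 -0.08266731 -0.95856962]] [-0.67403008 -0.03791967  0.37983526] [[335.6584603    0.         320.62726529]
 [  0.         335.6584603  201.84536456]
 [  0.           0.           1.        ]]
```

View pics/top0.png

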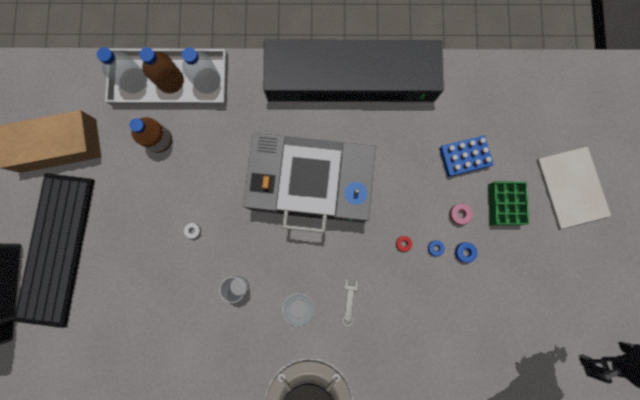

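View pics/side0.png

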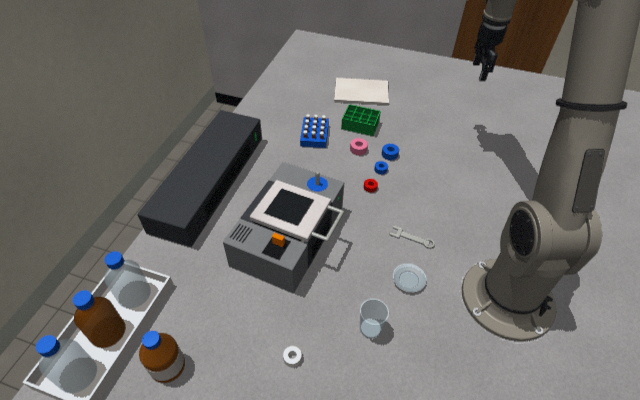

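View pics/wrist0.png

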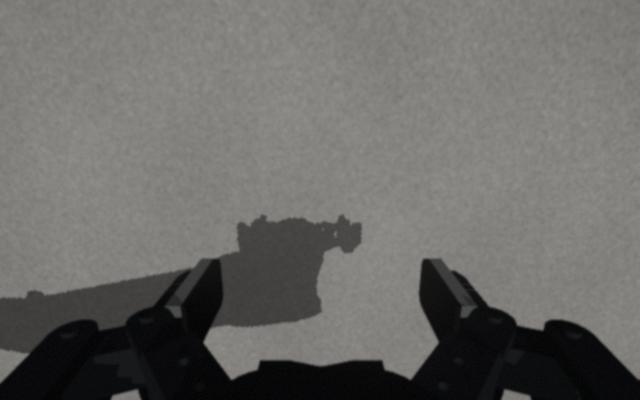

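The top view shows the small blue collar at (437,248), with the bigger blue at (466,253), red at (404,244) and pink at (461,214). The post is at (356,193), the release at (266,183), the bar from (286,228) to (326,230), and the spare at (192,231). Next I'll turn these into positions.

Run:
```python
from h import *
for n in ['top','side']:
    f=np.load(n+'0.npz'); f=dict(f); W=world(f); c=f['color']; hsv=cv2.cvtColor(c,cv2.COLOR_BGR2HSV)
    z=f['z_map']
    def comps(m,name,mn=8):
        m=(m&(z>0)).astype(np.uint8)
        k,l,s,ct=cv2.connectedComponentsWithStats(m,connectivity=8)
        for i in range(1,k):
            if s[i,4]>=mn:
                p=W[l==i]; print(n,name,np.round(ct[i]),s[i,4],'mean',p.mean(0).round(4),'mid',((np.percentile(p,1,0)+np.percentile(p,99,0))/2).round(4),'min',p.min(0).round(3),'max',p.max(0).round(3))
    H,S,V=hsv[...,0],hsv[...,1],hsv[...,2]
    comps((H>100)&(H<125)&(S>130)&(V>70),'blue',15)
    comps((H>5)&(H<20)&(S>180)&(V>130)&(W[...,2]>.1),'orange')
    box=(W[...,0]>.35)&(W[...,0]<.75)&(abs(W[...,1]+0.05)<.3)
    comps((S<40)&(V>190)&(W[...,2]>.125)&box,'cover',50)
    b=(W[...,2]>.108)&(W[...,2]<.122)&box
    comps(b,'deck',50)
    # deck box
    p=W[b][:,:2].astype(np.float32); print(cv2.minAreaRect(p))
    b=(W[...,2]>.128)&(W[...,2]<.14)&box
    p=W[b][:,:2].astype(np.float32); print('coverrect',cv2.minAreaRect(p), np.median(W[b][:,2]))
f=cv2.imread('pics/top0.png'); cv2.imwrite('pics/c0.png',cv2.resize(f[120:270,230:390],None,fx=5,fy=5)[:600,:800])
f=cv2.imread('pics/top0.png'); cv2.imwrite('pics/c1.png',cv2.resize(f[190:280,380:500],None,fx=6,fy=6))
```

```text
top blue [104.  54.] 156 mean [0.9189 0.529  0.1669] mid [0.9187 0.5298 0.1662] min [0.9   0.512 0.159] max [0.938 0.548 0.171]
top blue [147.  54.] 160 mean [0.9188 0.419  0.1668] mid [0.9187 0.4204 0.1653] min [0.9   0.402 0.159] max [0.937 0.44  0.171]
top blue [189.  55.] 159 mean [0.9187 0.3098 0.1665] mid [0.9191 0.3103 0.1647] min [0.9   0.292 0.157] max [0.939 0.328 0.171]
top blue [136. 125.] 138 mean [0.7374 0.444  0.1488] mid [0.7371 0.4452 0.1477] min [0.721 0.429 0.136] max [0.753 0.462 0.154]
top blue [464. 157.] 836 mean [ 0.681  -0.4405  0.0289] mid [ 0.6842 -0.4452  0.0286] min [ 0.63  -0.517  0.016] max [ 0.741 -0.376  0.037]
top blue [356. 194.] 197 mean [ 0.5646 -0.1229  0.1144] mid [ 0.5666 -0.1212  0.1152] min [ 0.543 -0.146  0.109] max [ 0.591 -0.096  0.12 ]
top blue [436. 248.] 141 mean [ 0.4238 -0.353   0.021 ] mid [ 0.4239 -0.3533  0.0205] min [ 0.404 -0.373  0.015] max [ 0.443 -0.333  0.026]
top blue [466. 252.] 265 mean [ 0.4126 -0.4345  0.0266] mid [ 0.4131 -0.4352  0.0235] min [ 0.385 -0.462  0.002] max [ 0.438 -0.407  0.033]
top deck [310. 173.] 5396 me
[... 1543 characters left out ...]
min [0.576 0.091 0.116] max [0.615 0.119 0.149]
side cover [292. 210.] 1423 mean [0.592  0.0059 0.1325] mid [5.985e-01 2.000e-04 1.326e-01] min [ 0.51  -0.081  0.127] max [0.687 0.082 0.139]
side deck [279. 220.] 3815 mean [0.6177 0.0294 0.1145] mid [0.61   0.0022 0.1146] min [ 0.495 -0.172  0.108] max [0.727 0.174 0.122]
side deck [321. 221.] 70 mean [0.512  0.0031 0.1148] mid [0.5115 0.0015 0.1152] min [ 0.502 -0.042  0.109] max [0.519 0.046 0.122]
((0.589880108833313, 0.0021631866693496704), (0.3326917886734009, 0.24538563191890717), 84.10901641845703)
coverrect ((0.5748395323753357, -0.001306191086769104), (0.24371151626110077, 0.21597006916999817), 83.25479888916016) 0.13262792332421502
```

View pics/c0.png

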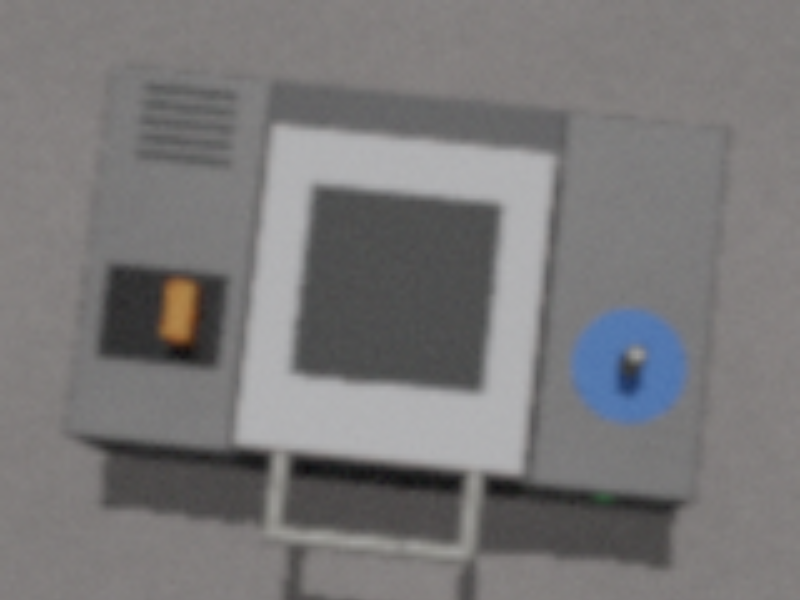

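Run:
```python
from h import *
a=np.radians(-6.05); ex=np.array([np.cos(a),np.sin(a)]);ey=np.array([-np.sin(a),np.cos(a)]);O=np.array([.6,0.])
for n in ['top','side']:
    f=dict(np.load(n+'0.npz')); W=world(f); z=W[...,2]
    d=W[...,:2]-O; X=d@ex; Y=d@ey
    def q(m,name):
        m=m&(f['z_map']>0)
        if m.sum()<3: print(n,name,m.sum());return
        print(n,name,m.sum(),'X %.4f %.4f Y %.4f %.4f Z %.4f %.4f'%(*np.percentile(X[m],[3,97]),*np.percentile(Y[m],[3,97]),*np.percentile(z[m],[3,97])))
    R=(abs(X)<.2)&(abs(Y)<.25)
    q(R&(z>.11)&(z<.12)&(X>-.09),'deck')
    q(R&(z>.1275)&(z<.138)&(X>-.09)&(abs(Y)<.09),'cover')
    q(R&(z>.1)&(z<.138)&(X<-.128)&(abs(Y)<.07),'bar')
    q(R&(z>.138)&(Y>.08),'tab')
    q(R&(z>.125)&(Y<-.09),'post')
    q(R&(z>.15)&(Y<-.09),'posttop')
    m=R&(z>.1)&(z<.14)&(X<-.11)&(abs(Y)<.035)&(f['z_map']>0)
    print(np.histogram(X[m],bins=np.arange(-.16,-.1,.004)))
for n in ['top','side']:
    f=dict(np.load(n+'0.npz')); W=world(f);K=f['camera_matrix']
    for nm,p in dict(seat=(.5666,-.1212,.115),tip=(.5666,-.1212,.160)).items():
        c=f['R']@np.array(p)+f['t']; print(n,nm,(K@c/c[2])[:2])
c=cv2.imread('pics/side0.png');cv2.imwrite('pics/c2.png',cv2.resize(c[160:280,220:380],None,fx=5,fy=5))
```

```text
top deck 5328 X -0.0841 0.1082 Y -0.1572 0.1603 Z 0.1108 0.1176
top cover 3739 X -0.0806 0.0787 Y -0.0685 0.0719 Z 0.1288 0.1357
top bar 74 X -0.1321 -0.1281 Y -0.0478 0.0516 Z 0.1222 0.1298
top tab 70 X -0.0344 -0.0060 Y 0.1033 0.1166 Z 0.1400 0.1480
top post 26 X -0.0259 -0.0162 Y -0.1266 -0.1166 Z 0.1288 0.1610
top posttop 20 X -0.0259 -0.0161 Y -0.1267 -0.1169 Z 0.1515 0.1611
(array([ 0,  0,  0,  0,  0,  0,  3, 46, 42, 17,  0,  0,  0,  0]), array([-0.16 , -0.156, -0.152, -0.148, -0.144, -0.14 , -0.136, -0.132,
       -0.128, -0.124, -0.12 , -0.116, -0.112, -0.108, -0.104]))
side deck 3798 X -0.0872 0.1067 Y -0.1553 0.1629 Z 0.1112 0.1182
side cover 2757 X -0.0830 0.0768 Y -0.0685 0.0734 Z 0.1291 0.1360
side bar 88 X -0.1338 -0.1283 Y -0.0490 0.0535 Z 0.1229 0.1319
side tab 75 X -0.0364 -0.0091 Y 0.1024 0.1175 Z 0.1390 0.1482
side post 44 X -0.0284 -0.0164 Y -0.1259 -0.1170 Z 0.1268 0.1594
side posttop 16 X -0.0283 -0.0198 Y -0.1259 -0.1185 Z 0.1503 0.1600
(array([ 0,  0,  0,  0,  0,  0, 22, 34, 25,  1,  0,  0,  0,  0]), array([-0.16 , -0.156, -0.152, -0.148, -0.144, -0.14 , -0.136, -0.132,
       -0.128, -0.124, -0.12 , -0.116, -0.112, -0.108, -0.104]))
top seat [355.58183409 192.93648039]
top tip [357.15261707 190.61344281]
side seat [316.60165405 183.58112502]
side tip [316.78440556 172.32885329]
```

View pics/c2.png

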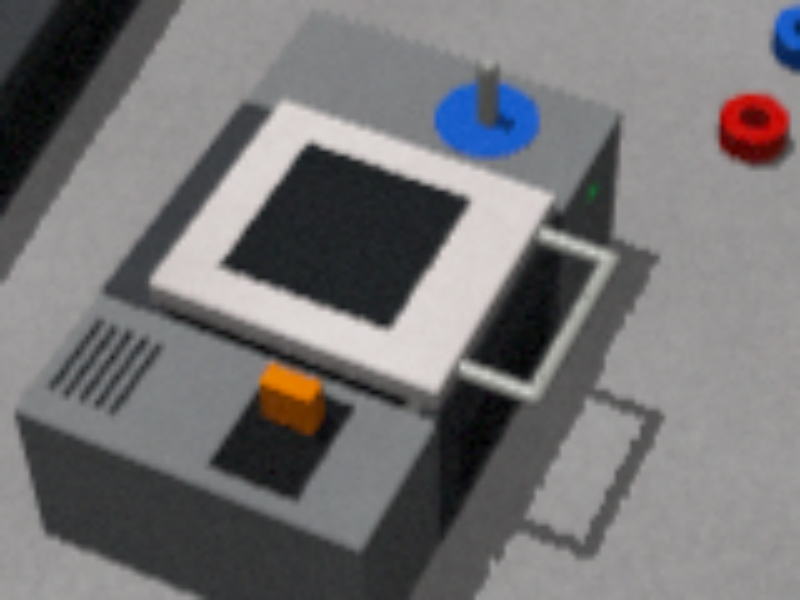

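>>> play_rows(
  plan=[
    [223, 291, -90, 0, 0, 1.162, 85],
    [223, 291, -90, 0, 0, 1.162, 85],
    [223, 291, -90, 0, 0, 1.162, 85],
    [223, 291, -90, 0, 0, 1.162, 85],
    [223, 291, -90, 0, 0, 1.162, 85],
    [223, 291, -90, 0, 0, 1.162, 85],
    [223, 291, -90, 0, 0, 1.162, 85],
    [223, 291, -90, 0, 0, 1.162, 85],
    [223, 291, -90, 0, 0, 1.162, 85],
    [223, 291, -90, 0, 0, 1.162, 85],
    [223, 291, -90, 0, 0, 1.162, 85],
    [223, 291, -90, 0, 0, 1.162, 85],
  ],
)

```text
clock: 1.35
tcp_pos: [0.4233, -0.3549, 0.1415]
orientation: [2.339, 2.096, -0.001]
contact_force: [-0.2, 0.3, -0.2]
grip_width: 0.0845
```

Run:
```python
from h import *
f=grab('wrist','w1'); o=r.get_obs(); print(o['tcp_pos'],o['orientation'])
W=world(f);hsv=cv2.cvtColor(f['color'],cv2.COLOR_BGR2HSV)
m=(hsv[...,0]>100)&(hsv[...,0]<125)&(hsv[...,1]>130)&(hsv[...,2]>60)&(f['z_map']>0)&(W[...,2]>.017)
k,l,s,c=cv2.connectedComponentsWithStats(m.astype(np.uint8))
for i in range(1,k):
  if s[i,4]>50:
    p=W[l==i];print(c[i],s[i],((np.percentile(p,1,0)+np.percentile(p,99,0))/2).round(4),np.percentile(p,99,0)-np.percentile(p,1,0))
```

```text
[ 0.42343897 -0.354684    0.14149651] [ 2.33877265e+00  2.09684407e+00 -8.40306374e-04]
[322.22318841 195.29101449] [ 297  170   51   52 1725] [ 0.4238 -0.3561  0.0208] [0.03919186 0.04090761 0.00557912]
[609.40788579 266.75481532] [ 580  201   60  146 4413] [ 0.6586 -0.4531  0.0345] [0.05522953 0.12910184 0.01430866]
[319.45186501 287.76944938] [ 288  257   64   63 2815] [ 0.4126 -0.438   0.0239] [0.05194412 0.05343853 0.01224446]
```

View pics/w1.png

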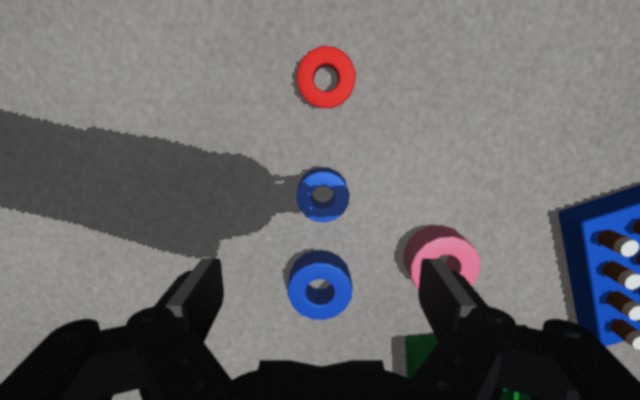

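>>> play_rows(
  plan=[
    [0, -1, -40, 0, 0, 0, 75],
    [0, -1, -80, 0, 0, 0, 75],
    [0, -1, -115, 0, 0, 0, 75],
    [0, -1, -130, 0, 0, 0, 75],
    [0, -1, -136, 0, 0, 0, 75],
    [0, -1, -136, 0, 0, 0, 75],
    [0, -1, -136, 0, 0, 0, 30],
    [0, -1, -136, 0, 0, 0, 30],
    [0, -1, -136, 0, 0, 0, 30],
    [0, -1, -136, 0, 0, 0, 30],
    [0, -1, -136, 0, 0, 0, 30],
    [0, -1, -136, 0, 0, 0, 30],
  ],
  grip_force=40,
)

```text
clock: 2.6
tcp_pos: [0.4252, -0.3551, 0.0072]
orientation: [2.334, 2.098, 0.0]
contact_force: [-1.8, 0.8, 7.6]
grip_width: 0.0421
```

>>> play_rows(
  plan=[
    [0, 0, 0, 0, 0, 0, 30],
    [0, 0, 0, 0, 0, 0, 30],
    [0, 0, 40, 0, 0, 0, 30],
    [0, 0, 90, 0, 0, 0, 30],
    [0, 0, 140, 0, 0, 0, 30],
    [0, 0, 190, 0, 0, 0, 30],
    [0, 0, 215, 0, 0, 0, 30],
    [0, 0, 215, 0, 0, 0, 30],
  ],
)

```text
clock: 3.4
tcp_pos: [0.4266, -0.3558, 0.2259]
orientation: [2.329, 2.094, 0.002]
contact_force: [0.3, 0.3, -0.8]
grip_width: 0.0427
```

>>> play_rows(
  plan=[
    [25, 40, 0, 0, 0, 0, 30],
    [50, 80, 0, 0, 0, 0, 30],
    [75, 120, 0, 0, 0, 0, 30],
    [100, 165, 0, 0, 0, 0, 30],
    [120, 200, 0, 0, 0, 0, 30],
    [138, 226, 0, 0, 0, 0, 30],
    [142, 233, 0, 0, 0, 0, 30],
    [142, 233, 0, 0, 0, 0, 30],
    [142, 233, 0, 0, 0, 0, 30],
  ],
)

```text
clock: 4.3
tcp_pos: [0.5653, -0.1229, 0.2197]
orientation: [-2.337, -2.099, 0.003]
contact_force: [0.5, -1.0, 0.2]
grip_width: 0.0424
```

```bash
cat > look.py <<'E'
from h import *
import sys
t=sys.argv[1]
o=r.get_obs();print(o['clock'],o['tcp_pos'],o['orientation'],o['contact_force'],o['grip_width'])
for n in sys.argv[2:]:
    f=grab(n,n+t)
    W=world(f);hsv=cv2.cvtColor(f['color'],cv2.COLOR_BGR2HSV)
    m=(hsv[...,0]>100)&(hsv[...,0]<125)&(hsv[...,1]>130)&(hsv[...,2]>40)&(f['z_map']>0)&(W[...,0]>.45)&(W[...,0]<.62)&(abs(W[...,1]+.13)<.06)
    if m.any():
        for lo,hi in [(.108,.12),(.12,.15),(.17,.27)]:
            p=W[m&(W[...,2]>lo)&(W[...,2]<hi)]
            if len(p)>10: print(n,lo,len(p),np.percentile(p,3,0).round(4),np.percentile(p,97,0).round(4))
    if n=='top': c=cv2.resize(f['color'][120:250,240:400],None,fx=5,fy=4.6)
    elif n=='side': c=cv2.resize(f['color'][120:280,220:420],None,fx=4,fy=3.75)
    else: c=f['color']
    cv2.imwrite(f'pics/z{n}{t}.png',c[:600,:800])
E
python3 look.py 2 top side wrist
```

```text
4.3 [ 0.56527764 -0.12287487  0.21973972] [-2.33736988 -2.09864035  0.0026148 ] [ 0.5207163  -1.00794449  0.17026322] 0.0423860238032039
top 0.108 46 [ 0.5428 -0.1145  0.1114] [ 0.5811 -0.0996  0.1187]
side 0.108 201 [ 0.5396 -0.1465  0.1118] [ 0.5916 -0.0937  0.1186]
side 0.17 214 [ 0.5468 -0.1418  0.2179] [ 0.5939 -0.1027  0.2663]
wrist 0.108 3620 [ 0.5403 -0.1402  0.1145] [ 0.5928 -0.0954  0.117 ]
wrist 0.17 7624 [ 0.5461 -0.1428  0.2186] [ 0.5832 -0.1041  0.2358]
```

View pics/zside2.png

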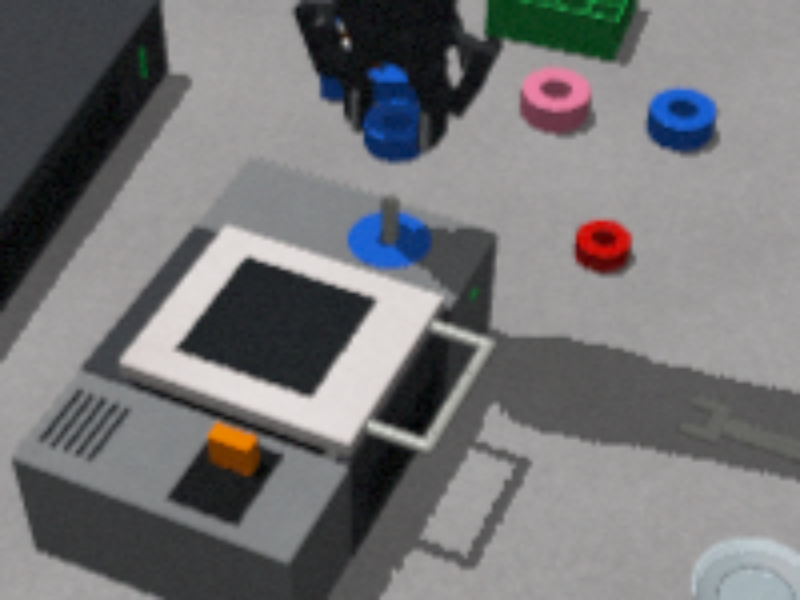

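View pics/zwrist2.png

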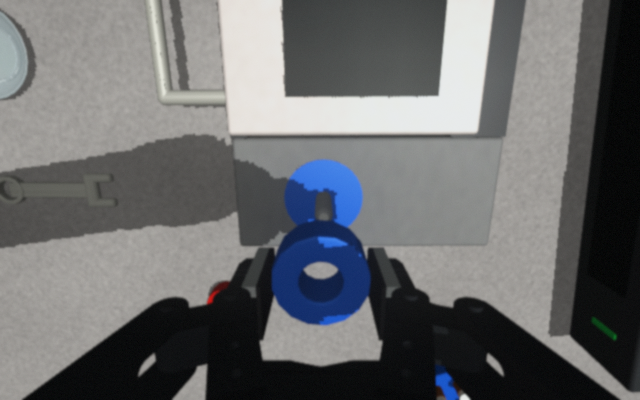

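Run:
```python
from h import *
from scipy.optimize import least_squares
def fit(f,W,lo,hi,win):
    hsv=cv2.cvtColor(f['color'],cv2.COLOR_BGR2HSV)
    m=(hsv[...,0]>100)&(hsv[...,0]<125)&(hsv[...,1]>110)&(hsv[...,2]>40)&(f['z_map']>0)&(W[...,2]>lo)&(W[...,2]<hi)&(np.hypot(W[...,0]-.566,W[...,1]+.121)<.04)
    p=W[m][:,:2]; h=cv2.convexHull(p.astype(np.float32))[:,0]
    s=least_squares(lambda q:np.hypot(*(h-q[:2]).T)-q[2],[.566,-.121,.025],loss='soft_l1',f_scale=.001)
    return s.x.round(4),len(p)
for n in ['top0','side0','side2','wrist2']:
    f=dict(np.load(n+'.npz'));W=world(f); print(n,'disc',fit(f,W,.108,.122,0))
f=dict(np.load('wrist2.npz'));W=world(f)
for lo,hi in [(.227,.24),(.230,.24)]: print('collar top',fit(f,W,lo,hi,0))
```

```text
top0 disc (array([ 0.5671, -0.1207,  0.0275]), 331)
side0 disc (array([ 0.5655, -0.1226,  0.0298]), 220)
side2 disc (array([ 0.5659, -0.1222,  0.0303]), 217)
wrist2 disc (array([ 0.5665, -0.1221,  0.0301]), 3696)
collar top (array([ 0.5644, -0.1252,  0.0219]), 6536)
collar top (array([ 0.5644, -0.1252,  0.0218]), 6167)
```

>>> play_rows(
  plan=[
    [2, 2, -25, 0, 0, 0, 30],
    [2, 2, -45, 0, 0, 0, 30],
    [2, 2, -52, 0, 0, 0, 30],
    [2, 2, -60, 0, 0, 0, 30],
    [2, 2, -68, 0, 0, 0, 30],
    [2, 2, -76, 0, 0, 0, 30],
    [2, 2, -76, 0, 0, 0, 30],
    [2, 2, -76, 0, 0, 0, 30],
  ],
)

```text
clock: 5.25
tcp_pos: [0.5684, -0.1193, 0.1444]
orientation: [2.336, 2.101, 0.0]
contact_force: [-0.1, 0.1, 0.4]
grip_width: 0.0426
```

```bash
python3 look.py 3 side wrist
```

```text
5.25 [ 0.56842034 -0.11929451  0.14443207] [2.33587944e+00 2.10062685e+00 1.91742760e-04] [-0.13341172  0.0659247   0.42153248] 0.04255583120411691
side 0.108 149 [ 0.5388 -0.1362  0.1112] [ 0.5924 -0.0961  0.1185]
side 0.12 41 [ 0.5476 -0.1231  0.139 ] [ 0.5808 -0.0981  0.1495]
wrist 0.108 3215 [ 0.5403 -0.1263  0.1146] [ 0.5939 -0.0941  0.1169]
wrist 0.12 815 [ 0.5498 -0.1291  0.1397] [ 0.5874 -0.0994  0.1498]
```

View pics/zside3.png

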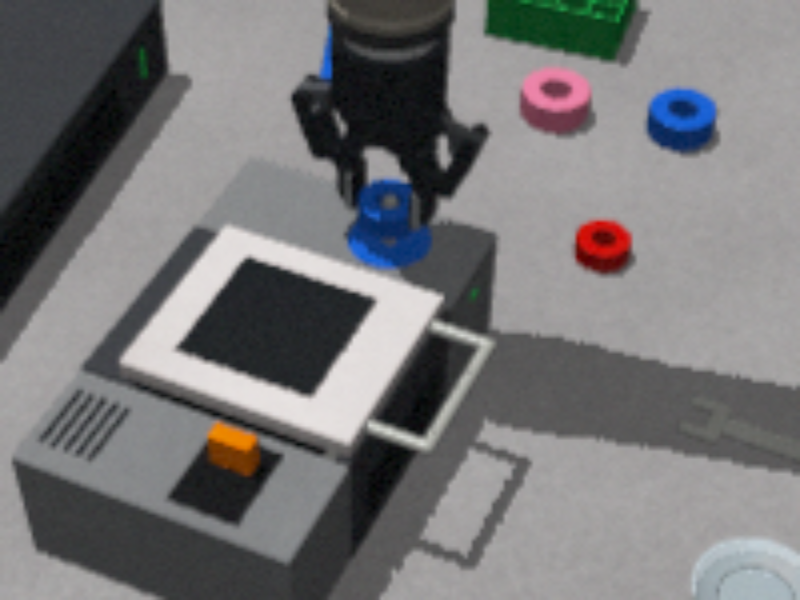

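View pics/zwrist3.png

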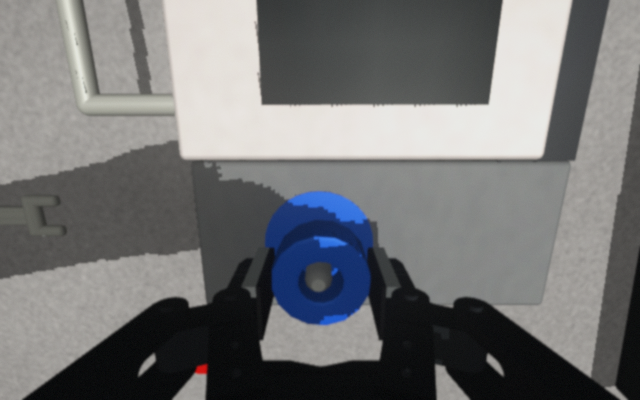

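The post tip shows inside the bore at (318,277) in the wrist view, so it's threaded. I'll lower and let go.

>>> play_rows(
  plan=[
    [0, 0, -8, 0, 0, 0, 30],
    [0, 0, -15, 0, 0, 0, 30],
    [0, 0, -20, 0, 0, 0, 30],
    [0, 0, -22, 0, 0, 0, 30],
    [0, 0, -22, 0, 0, 0, 30],
    [0, 0, -22, 0, 0, 0, 70],
    [0, 0, -22, 0, 0, 0, 70],
    [0, 0, -22, 0, 0, 0, 70],
    [0, 0, -22, 0, 0, 0, 70],
  ],
)

```text
clock: 6.25
tcp_pos: [0.5683, -0.1193, 0.1222]
orientation: [-2.336, -2.101, -0.0]
contact_force: [0.1, 0.3, -0.8]
grip_width: 0.0696
```

>>> play_rows(
  plan=[
    [0, 0, 10, 0, 0, 0, 70],
    [0, 0, 50, 0, 0, 0, 70],
    [0, 0, 95, 0, 0, 0, 70],
    [0, 0, 130, 0, 0, 0, 70],
    [0, 0, 130, 0, 0, 0, 70],
  ],
)

```text
clock: 6.75
tcp_pos: [0.5716, -0.1192, 0.2589]
orientation: [2.33, 2.095, 0.01]
contact_force: [0.8, 0.2, 0.4]
grip_width: 0.0705
```

```bash
python3 look.py 4 side wrist
```

```text
6.75 [ 0.57157171 -0.11923382  0.25887181] [2.32985277 2.09499387 0.01029553] [0.77362731 0.20020115 0.37235878] 0.07045885996589682
side 0.108 92 [ 0.5384 -0.1414  0.1127] [ 0.5936 -0.0929  0.1194]
side 0.12 157 [ 0.5447 -0.1342  0.1214] [ 0.5837 -0.0984  0.1384]
wrist 0.108 1291 [ 0.5387 -0.1492  0.1145] [ 0.5939 -0.0942  0.1176]
wrist 0.12 1863 [ 0.5482 -0.1392  0.1249] [ 0.5861 -0.1001  0.1382]
```

View pics/zside4.png

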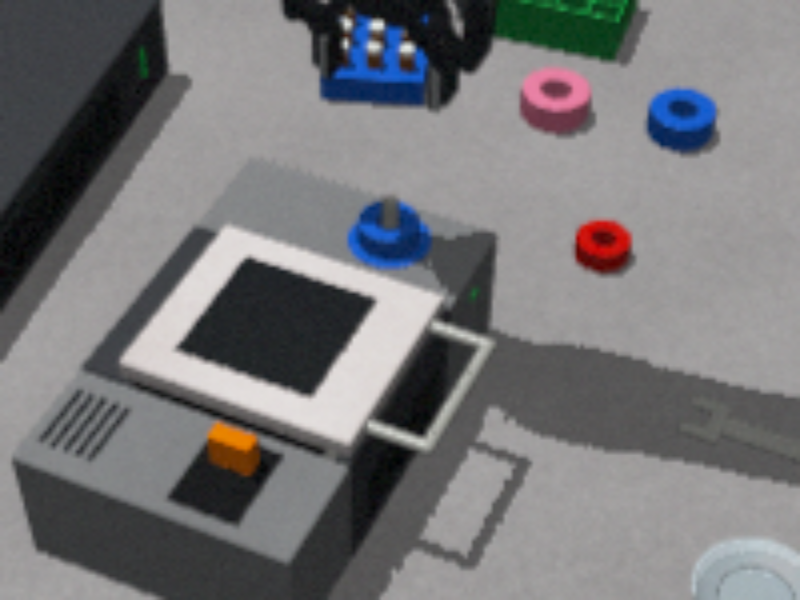

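View pics/zwrist4.png

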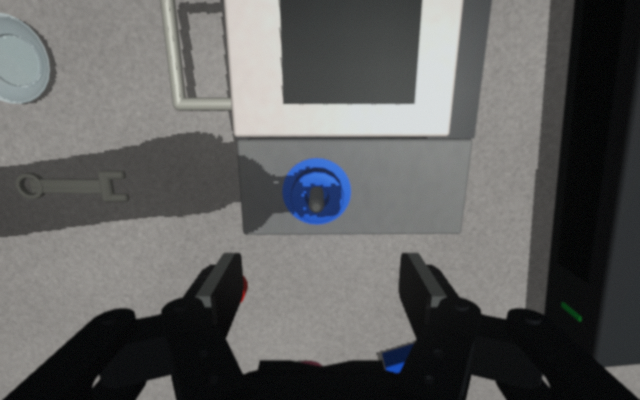

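Collar is seated, with its top at z≈0.137 and the post upright through it. Next is the bar.

>>> play_rows(
  plan=[
    [-28, 40, 0, 0, 0, 0, 30],
    [-56, 80, 0, 0, 0, 0, 30],
    [-82, 115, 0, 0, 0, 0, 30],
    [-96, 134, -20, 0, 0, 0, 30],
    [-96, 134, -50, 0, 0, 0, 30],
    [-96, 134, -60, 0, 0, 0, 30],
    [-96, 134, -60, 0, 0, 0, 30],
    [-96, 134, -60, 0, 0, 0, 30],
  ],
)

```text
clock: 7.65
tcp_pos: [0.4727, 0.0143, 0.1925]
orientation: [-2.337, -2.099, 0.0]
contact_force: [0.4, -0.9, 0.8]
grip_width: 0.0299
```

```bash
python3 look.py 5 side wrist
python3 - <<'E'
from h import *
f=dict(np.load('wrist5.npz'));W=world(f)
m=(W[...,2]>.12)&(W[...,2]<.14)&(W[...,0]<.50)&(W[...,0]>.45)&(abs(W[...,1]-.015)<.03)&(f['z_map']>0)
p=W[m];print(len(p),p.mean(0) if len(p) else 0)
for y0 in (-.01,.0,.01,.02,.03,.04):
    q=p[abs(p[:,1]-y0)<.004]
    if len(q):print(y0,len(q),np.percentile(q[:,0],[5,50,95]).round(4),q[:,2].max())
E
```

```text
7.65 [0.47273835 0.01426767 0.19251836] [-2.33669747e+00 -2.09910293e+00  7.67081262e-05] [ 0.42984563 -0.92199969  0.75486809] 0.029934004857397674
side 0.108 43 [ 0.5491 -0.1301  0.1109] [ 0.5945 -0.0945  0.1191]
side 0.12 25 [ 0.5594 -0.1178  0.1214] [ 0.5842 -0.0969  0.1373]
wrist 0.108 138 [ 0.541  -0.1468  0.1145] [ 0.5513 -0.123   0.1166]
wrist 0.12 295 [ 0.5459 -0.135   0.1293] [ 0.5774 -0.0989  0.1378]
1319 [0.47351421 0.01657953 0.12800572]
-0.01 153 [0.4663 0.4706 0.4748] 0.13070600582775674
0.0 160 [0.4675 0.4718 0.4762] 0.13013198146031632
0.01 169 [0.4686 0.4732 0.4775] 0.13020317441812543
0.02 179 [0.4695 0.474  0.4785] 0.13084920787862053
0.03 193 [0.4701 0.4748 0.4794] 0.1304597225615031
0.04 196 [0.4713 0.4758 0.4805] 0.1302025493321313
```

View pics/zwrist5.png

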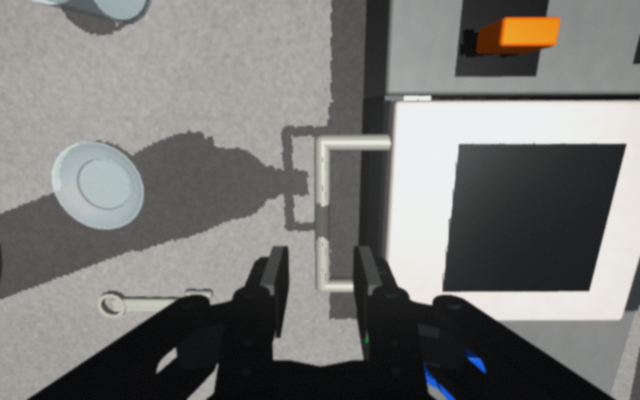

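View pics/zside5.png

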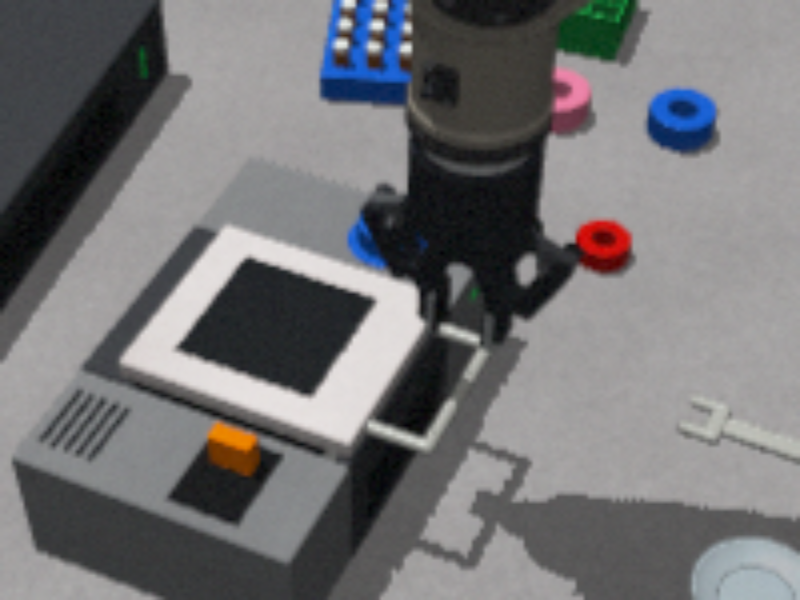

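>>> play_rows(
  plan=[
    [1, 0, -40, 0, 0, 0, 30],
    [1, 0, -70, 0, 0, 0, 30],
    [1, 0, -86, 0, 0, 0, 30],
    [1, 0, -86, 0, 0, 0, 30],
    [1, 0, -86, 0, 0, 0, 0],
    [1, 0, -86, 0, 0, 0, 0],
    [1, 0, -86, 0, 0, 0, 0],
    [1, 0, -86, 0, 0, 0, 0],
    [1, 0, -86, 0, 0, 0, 0],
  ],
  grip_force=30,
)

```text
clock: 8.65
tcp_pos: [0.4741, 0.0148, 0.1075]
orientation: [2.335, 2.1, 0.002]
contact_force: [-2.3, -0.3, 7.7]
grip_width: 0.0089
```

>>> play_rows(
  plan=[
    [0, 0, 3, 0, 0, 0, 0],
    [0, 0, 6, 0, 0, 0, 0],
    [0, 0, 9, 0, 0, 0, 0],
    [0, 0, 9, 0, 0, 0, 0],
  ],
)

```text
clock: 9.05
tcp_pos: [0.4745, 0.0147, 0.1161]
orientation: [2.335, 2.099, 0.003]
contact_force: [4.9, -0.2, -3.0]
grip_width: 0.0088
```

>>> play_rows(
  plan=[
    [0, 0, 2, 0, 0, 0, 0],
    [0, 0, 4, 0, 0, 0, 0],
    [0, 0, 4, 0, 0, 0, 0],
    [0, 0, 4, 0, 0, 0, 0],
  ],
)

```text
clock: 9.45
tcp_pos: [0.4748, 0.0147, 0.1198]
orientation: [2.335, 2.099, 0.004]
contact_force: [6.0, 0.2, -2.4]
grip_width: 0.0084
```

>>> play_rows(
  plan=[
    [0, 0, 3, 0, 0, 0, 0],
    [0, 0, 6, 0, 0, 0, 0],
    [0, 0, 6, 0, 0, 0, 0],
    [0, 0, 6, 0, 0, 0, 0],
  ],
)

```text
clock: 9.85
tcp_pos: [0.4756, 0.0147, 0.126]
orientation: [2.334, 2.098, 0.006]
contact_force: [7.6, -0.1, -3.6]
grip_width: 0.0091
```

```bash
python3 look.py 6 side top
python3 - <<'E'
from h import *
a=np.radians(-6.05); ex=np.array([np.cos(a),np.sin(a)]);ey=np.array([-np.sin(a),np.cos(a)])
for n in ['side0','side6','top0','top6']:
    f=dict(np.load(n+'.npz'));W=world(f);d=W[...,:2]-[.6,0];X=d@ex;Y=d@ey;Z=W[...,2]
    m=(f['z_map']>0)&(X>-.08)&(X<.07)&(Y>.0)&(Y<.068)&(Z>.126)&(Z<.17)
    print(n,m.sum(),np.polyfit(X[m],Z[m],1))
E
```

```text
9.85 [0.4755694  0.01465768 0.12602563] [2.33447914 2.0984945  0.00594355] [ 7.64169184 -0.08075246 -3.61255244] 0.009103637243335037
side 0.108 51 [ 0.5511 -0.1385  0.1122] [ 0.5945 -0.0953  0.1193]
side 0.12 114 [ 0.5515 -0.132   0.122 ] [ 0.5838 -0.0982  0.1395]
top 0.108 86 [ 0.5428 -0.1458  0.1118] [ 0.5927 -0.0976  0.1191]
top 0.12 175 [ 0.5471 -0.1384  0.126 ] [ 0.5847 -0.0999  0.1392]
side0 1154 [0.00155861 0.13284336]
side6 1121 [-0.08725853  0.14026103]
top0 1511 [0.00314729 0.13242842]
top6 1144 [-0.08760095  0.13991234]
```

View pics/zside6.png

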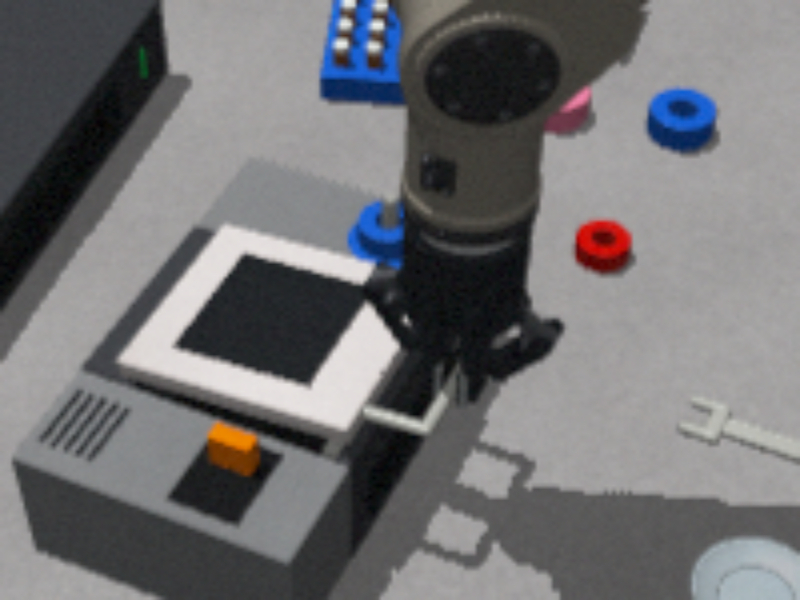

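The cover slope is about 0.088 rad with only ~3 N of pull. That's well past the 0.045 catch stop, so the cover isn't caught and the release stays at home. I'll raise it along the arc.

>>> play_rows(
  plan=[
    [3, 0, 11, 0, 0, 0, 0],
    [4, 0, 21, 0, 0, 0, 0],
    [7, -1, 32, 0, 0, 0, 0],
    [10, -1, 44, 0, 0, 0, 0],
    [14, -1, 54, 0, 0, 0, 0],
    [18, -2, 64, 0, 0, 0, 0],
    [22, -2, 73, 0, 0, 0, 0],
    [27, -3, 83, 0, 0, 0, 0],
    [27, -3, 83, 0, 0, 0, 0],
  ],
)

```text
clock: 10.85
tcp_pos: [0.5064, 0.0114, 0.21]
orientation: [2.332, 2.095, 0.016]
contact_force: [21.2, 0.5, -16.3]
grip_width: 0.0087
```

```bash
python3 look.py 7 side
```

```text
10.85 [0.50635793 0.01138127 0.2100437 ] [2.33179802 2.09474832 0.01640706] [ 21.22153502   0.46637508 -16.288723  ] 0.008744009681643947
```

View pics/zside7.png

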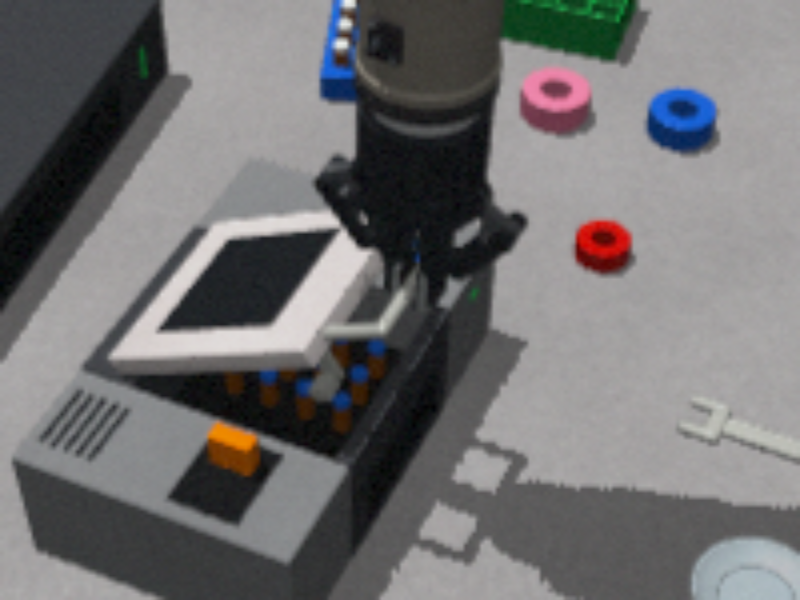

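>>> play_rows(
  plan=[
    [5, -1, 1, 0, 0, 0, 0],
    [10, -1, 9, 0, 0, 0, 0],
    [15, -2, 17, 0, 0, 0, 0],
    [21, -2, 25, 0, 0, 0, 0],
    [28, -3, 33, 0, 0, 0, 0],
    [28, -3, 33, 0, 0, 0, 0],
  ],
)

```text
clock: 11.5
tcp_pos: [0.5297, 0.0088, 0.2415]
orientation: [2.336, 2.1, 0.003]
contact_force: [7.5, 2.0, -10.1]
grip_width: 0.0089
```

>>> play_rows(
  plan=[
    [8, -1, 7, 0, 0, 0, 0],
    [16, -2, 14, 0, 0, 0, 0],
    [24, -3, 21, 0, 0, 0, 0],
    [32, -4, 27, 0, 0, 0, 0],
    [41, -5, 33, 0, 0, 0, 0],
    [50, -5, 39, 0, 0, 0, 0],
    [50, -5, 39, 0, 0, 0, 0],
    [50, -5, 39, 0, 0, 0, 0],
    [50, -5, 39, 0, 0, 0, 0],
  ],
)

```text
clock: 12.4
tcp_pos: [0.5783, 0.0036, 0.2812]
orientation: [2.336, 2.1, -0.0]
contact_force: [-3.9, 1.6, 4.6]
grip_width: 0.0084
```

```bash
python3 look.py 8 side top
python3 - <<'E'
from h import *
a=np.radians(-6.05); ex=np.array([np.cos(a),np.sin(a)]);ey=np.array([-np.sin(a),np.cos(a)])
for n in ['side8','top8']:
    f=dict(np.load(n+'.npz'));W=world(f);d=W[...,:2]-[.6,0];X=d@ex;Y=d@ey;Z=W[...,2]
    m=(f['z_map']>0)&(X>-.02)&(X<.09)&(Y>.045)&(Y<.07)&(Z>.14)&(Z<.28)
    if m.sum()>10: 
        p=np.polyfit(Z[m],X[m],1);print(n,m.sum(),p,'angle',np.arctan2(1,-p[0]))
E
```

```text
12.4 [0.57829635 0.0036421  0.2811818 ] [ 2.33580928e+00  2.10018393e+00 -3.87984341e-05] [-3.92613847  1.57623005  4.5910541 ] 0.008363428971307929
side 0.108 93 [ 0.5381 -0.1454  0.112 ] [ 0.5938 -0.0948  0.1188]
side 0.12 161 [ 0.545  -0.1364  0.1212] [ 0.5826 -0.098   0.1389]
top 0.108 72 [ 0.5428 -0.1457  0.1114] [ 0.5925 -0.1045  0.1175]
top 0.12 169 [ 0.5473 -0.1383  0.1277] [ 0.5866 -0.0999  0.1388]
side8 171 [-0.69986975  0.17820799] angle 0.9601577824654591
```

View pics/zside8.png

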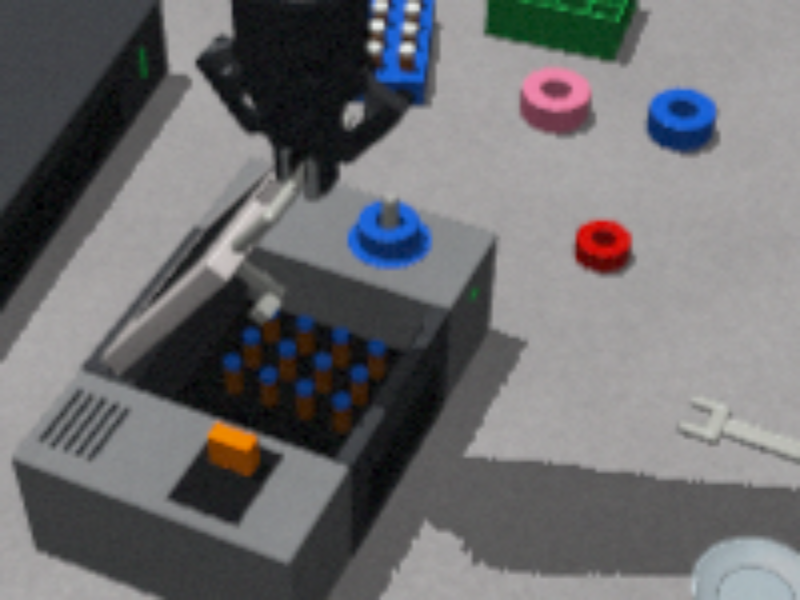

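The cover is at about 0.96–1.0 rad in the grip, the collar is on the post and the release is untouched. I'll hold briefly, check it's still, and hand in.

>>> play_rows(
  plan=[
    [0, 0, 0, 0, 0, 0, 0],
    [0, 0, 0, 0, 0, 0, 0],
    [0, 0, 0, 0, 0, 0, 0],
    [0, 0, 0, 0, 0, 0, 0],
    [0, 0, 0, 0, 0, 0, 0],
  ],
)

```text
clock: 13.0
tcp_pos: [0.5782, 0.0037, 0.2812]
orientation: [2.336, 2.1, 0.0]
contact_force: [-4.0, 1.5, 5.1]
grip_width: 0.0084
```

Run:
```python
from bench import r
o=r.get_obs();print(o['clock'],o['tcp_pos'],o['contact_force'],o['grip_width'],abs(o['qvel']).max())
print(r.hand_in())
```

```text
13.0 [0.57820363 0.00366703 0.28116416] [-3.9734986   1.53478482  5.14617831] 0.00843881319928351 0.0016126059129977705
the job is handed in; nothing more can be done
None
```

I put the smaller blue collar over the post and down on the deck; its top read about 0.138 m in the cameras, as expected for a seated collar. I then tugged the bar with the release at home. The cover kept rising past the catch stop, to about 0.088 rad against roughly 3 N, so it was not caught and I left the orange release where it was.

I raised the cover to about 0.96 rad by the side camera and handed in at 13.0 s, with the bar still pinched and the arm still.

- **Contact:** at hand-in the force on the tool was about 6–7 N. The opening read 8.4 mm on the 10 mm bar.
- **Arc error:** midway up my path was a few millimetres off the bar's true circle, because I had assumed the hinge too high. The force on the tool reached about 27 N, below the 120 N wrist limit, and I corrected the path.
- **Not checked:** I did not measure the spare collar or the bench objects again at the end; I never moved the arm to the spare. The top camera gave no cover angle in the last check, so the 0.96 rad comes from the side camera only.

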